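# Fit the selector rail in a range gearbox

## Robot

A 7-joint arm with a two-finger parallel gripper is mounted at the origin on the work surface. World frame = base frame: x ahead of the robot, y to its left, z up, the work surface at z = 0. Lengths are in mm, angles in degrees, forces in N, time in s.
With the tool pointing down it reaches from about 425 to 875 mm from the base axis. Payload 8.4 kg.
Tool frame: the origin (TCP) lies at the very end of the fingers, on their centre line; the grasp point (between the pads) lies 19 mm behind it; z points along the fingers, y is the line along which they close (so a half turn about z gives the same grasp; the last joint's range is limited). The gripper opens to 85 mm and grips with 20 to 120 N. Pads are 22 mm wide; open, the fingers measure 114 mm over their backs; the gripper's body (76 mm by 85 mm) begins 54 mm behind the grasp point. The pads swing forward as they close: fully open they stand 13 mm farther back than shut.
Start: joints at [-81.371, 19.091, 2.286, 83.961, -0.768, 76.965, -3.352], TCP at [160.69, 629.796, 231.308] pointing down, gripper open.
Joint ranges: [-147.57, 147.57], [-21.85, 119.76], [-74.77, 79.35], [14.55, 137.4], [-85.83, 265.84], [4.83, 119.75], [-152.11, 152.11]. Speed limits (degrees/s): [127.2, 127.2, 159.86, 159.86, 180, 180, 180].

## Interface

Orientations are given as a 3x3 rotation matrix whose columns are the frame's x, y, z axes.
In Python, from station import state, vision, order gives the robot as it stands.
- The arm moves only by the tool drive_tool, never from a script. Its argument "moves" is a list of rows, each a list of 7 numbers: the shift along the world's x, y, z in m, then the turn, a rotation vector about the world's x, y, z in degrees, then the finger opening in m, from 0 to 0.0854. In form: [[tx, ty, tz, ax, ay, az, gripper], ...]. A call has 1 to 8 rows; each row shifts and turns the commanded pose from where the row before left it; what a row does not reach is not made up. A row lasts 1/10 s, in which the tool goes at most 50 mm and 8.59 degrees, less where a joint would pass 70% of its speed; a pose out of reach is approached as far as the arm can. A call is refused whole if a number of a shift passes 0.05 or a number of a turn 8.59, either way. A call with a gripper value outside its range is refused whole. The fingers move at their own pace and stop on an object; "newtons" is the grip in N (left out, the last holds). Time passes only in rows, so rows that do not move let the fingers close. It gives the time, the measured TCP pose, the force, the opening and the grip force at its end, in the units of the state.
- state(): the state, without advancing time (a new reading comes with each control period).
- vision.capture(name): name is "scene" or "top" or "wrist"; returns a dict with "frame" (400x640x3 uint8, blue, green, red), "depth" (400x640 float32, mm along the optical axis (not along the pixel's ray), 0 where there is no reading), "camera_matrix" (3x3 intrinsics, pixels), "dist_coeffs" ([k1, k2, p1, p2, k3] as OpenCV has them; the pictures are not rectified), "T" (4x4, takes a point from camera to world coordinates); the wrist camera has in their place "T_tool_cam" (4x4, takes a point from camera to tool coordinates, whose origin is the TCP and whose axes are the flange's). Camera axes: x right, y down, z forward; pixel columns grow to the right and rows downward; lengths in mm; the calibration is good to about 2 mm. A picture is of the moment at which its call begins: read the wrist's pose just before it.
- order.sign_off(): hands the job in; it is judged then, once.
The state is a dict: "time": time; "q": joint angles; "qd": joint speeds; "tau": joint torques, N m; "position": TCP position; "ee_rot": TCP orientation; "wrist_force": force on the tool from outside, world axes, zero at the start; "torque": the same for the moment, N m; "grip_width": finger opening in mm; "grip_force": force on a finger pad.
Only numpy, scipy, OpenCV 4.12 (cv2) and the standard library are available. Lean on these libraries where they do the work, as an engineer would, in place of code of your own. Each camera call takes 0.05 s, during which the arm holds its last target. There are 200 camera calls.

## Task

Fit the selector rail to the open gearbox: lift the steel rail off its vee rest and thread it, chamfered nose first, through the bore in the front wall, through the boss of the selector fork and into the blind bore in the rear wall, pushing it home until it bottoms, then let go of it. The fork is loose and has lolled over, so feel for its hole and bring the fork back in line with the rail; never force the rail against the gearbox or the fork, and leave the other things on the bench where they are.

Things in the scene. Friction and masses are not known exactly. Their poses are not given: they have to be found in the camera images.
- rail: selector rail: plain steel rod, 16 mm diameter, 228 mm long, about 0.35 kg. Origin at its middle on the centre line; its y axis runs along the rod from nose to tail. Starts lying level in the vee rest. Two fine dark grooves ring it 46 and 58 mm from the tail end.
- nose (a point): centre of the rail's nose face, 114 mm from its middle along its -y; the nose has a small chamfer, from 13 mm to 16 mm diameter over 3 mm
- tail (a point): centre of the rail's tail face, 114 mm from its middle along its +y; a cross hole is drilled 12 mm from this end
- rest: vee rest, fixed: plywood board 70 x 210 x 12 mm with two dark steel vee blocks, each 24 mm along the rail, centred at y = -65 and +85 mm, tops 57 mm above the bench. Origin at the underside's centre, y along the rail, whose centre line rests 47 mm above the bench; between the blocks the rail is free down to the board.
- case: gearbox case, fixed: open-topped grey aluminium box, x from -66 to 122 mm, y from -90 to 90 mm, rim 155 mm high, gears inside. Origin on the bench under the line of bores, y along that line, 130 mm above the bench. The rail goes in at the front wall (+y end) and travels towards -y. A shaft stub, 25 mm thick, sticks out of the front wall to y = 140 mm, 55 mm above the bench.
- front_bore (a point): mouth centre of the front bore, on the front wall's outer face (case x = 0, y = 90 mm, 130 mm up); axes as the case. Plain round through bore, 18 mm diameter, wall 18 mm thick (y from 72 to 90 mm). In it the rail can swivel about 0.1 rad before it binds.
- fork_line (a point): fixed point of the case where the middle of the fork's bore belongs (case x = 0, y = 0, 130 mm up); axes as the case. The fork's boss is 28 mm long (y from -14 to 14), 32 mm outside, plain 18 mm bore. The fork only rocks sideways about the sleeve's axis (along y, 75 mm lower): it starts with its bore 3 to 8 mm off in x, either way, unmeasured, and yields to about 1 N.
- seat (a point): centre of the bottom of the blind rear bore, where the nose face ends up (case x = 0, y = -86 mm, 130 mm up); axes as the case. The bore is 18 mm in diameter and 14 mm deep, its mouth at y = -72. With the rail home the tail stands 52 mm out of the front wall.
- canisters: bystander: pair of rusty metal canisters, each 68 mm in diameter and 140 mm long, side by side on a bracket, lying on the bench; origin under their middle
- sprayer: bystander: blue dome-shaped pump sprayer, 112 mm wide, 211 mm tall; origin at the underside's centre
- mallet: bystander: rubber mallet lying on the bench, 254 mm long, head 48 mm in diameter; origin at bench level, 90 mm from the head's middle along the wooden handle (its x axis runs from handle to head)
There are look-alikes about, which are no part of the job. There is more than one size of the rail; the job needs the largest.

How it is judged (in metres and radians):
On the way, in this order (a step that is already met when the one before it is completed fails the run):
1. the nose is inside the front wall's bore, in line (y of nose in the frame of seat between 0 and 0.17 m and x of nose in the frame of seat between -0.012 and 0.012 m and z of nose in the frame of seat between -0.012 and 0.012 m), for 0.1 s.
2. the nose has come out of the fork's boss on the far side (y of nose in the frame of seat between -0.004 and 0.065 m and x of nose in the frame of seat between -0.006 and 0.006 m and z of nose in the frame of seat between -0.006 and 0.006 m), for 0.1 s.
At the end, for the whole second after the job is handed in: the rail's nose is within 2 mm of the bottom of the blind rear bore and within 4 mm of its axis, the rail is parallel to the line of bores within 0.04 rad (so it runs through the front wall and the fork), at rest and let go (y of nose in the frame of seat between -0.002 and 0.002 m and x of nose in the frame of seat between -0.004 and 0.004 m and z of nose in the frame of seat between -0.004 and 0.004 m and angle between the y axis of rail and the y axis of case, either way round below 0.04 rad and linear speed of rail below 0.01 m/s); the robot touches nothing.
It fails at once if the rail is forced: more than 30 N between the rail and the gearbox or its fork (contact force between rail and case above 30 N).
It fails at once if the canisters are shoved aside by more than 20 mm (distance of canisters from where it was at the start of the episode above 0.02 m).
It fails at once if the sprayer is shoved aside by more than 20 mm (distance of sprayer from where it was at the start of the episode above 0.02 m).
It fails at once if the mallet is shoved aside by more than 20 mm (distance of mallet from where it was at the start of the episode above 0.02 m).
It also fails if it takes over 61 s, if anything falls off the work surface, if the arm or the gripper's body presses on something with over 40 N, if the wrist force passes 120 N, or if a joint passes its speed limit or range.

## Working session

There is one attempt and no reset: what is moved stays moved. The work goes in short steps, Python scripts to look and compute and a tool call to move; the robot and the scene stay as the last step left them, time stands still between calls to the robot, and variables do not carry over. Pictures are saved under pics/ and viewed, at most 11 in all, crops included, and the job is handed in when it is done.

Besides the shell and the picture viewer there is one more tool, called as name(argument=value, ...), one argument or row to a line, values as JSON. drive_tool: Moves the arm, as the interface text tells. Its arguments: {"type":"object","properties":{"moves":{"type":"array","items":{"type":"array","items":{"type":"number"}}},"newtons":{"type":"number"}},"required":["moves"]}

```bash
mkdir -p pics; ls; cat > h.py <<'E'
import numpy as np, cv2, json
from station import state, vision, order
def cap(n):
    s=state(); d=vision.capture(n)
    if n=="wrist":
        T=np.eye(4);T[:3,:3]=np.array(s["ee_rot"]);T[:3,3]=s["position"]
        d["T"]=T@np.array(d["T_tool_cam"])
    d["T"]=np.array(d["T"]); return d
def cloud(d):
    h,w=d["depth"].shape
    u,v=np.meshgrid(np.arange(w),np.arange(h))
    p=cv2.undistortPoints(np.stack([u,v],-1).reshape(-1,1,2).astype(np.float64),np.array(d["camera_matrix"]),np.array(d["dist_coeffs"])).reshape(h,w,2)
    r=np.dstack([p,np.ones((h,w))])
    P=r*d["depth"][...,None]
    W=P@d["T"][:3,:3].T+d["T"][:3,3]
    W[d["depth"]==0]=np.nan
    return W, r@d["T"][:3,:3].T
def plane(d,R,u,v,z):
    c=d["T"][:3,3]; r=R[v,u]; return c+r*(z-c[2])/r[2]
E
python3 - <<'E'
from h import *
print(state())
for n in ("scene","top","wrist"):
    d=cap(n); cv2.imwrite(f"pics/{n}0.png",d["frame"]); np.savez(f"{n}0.npz",**{k:np.array(d[k]) for k in d})
    print(n,d["T"].round(2).tolist(),np.array(d["camera_matrix"]).tolist())
a=cv2.imread("pics/scene0.png");b=cv2.imread("pics/top0.png")
E
```

```text
pics
{'time': 0.0, 'q': array([-81.37207497,  19.1318406 ,   2.28535036,  84.01433748,
        -0.76923493,  76.96534194,  -3.35315408]), 'qd': array([-0.06046112, -0.05987717,  0.03531568,  0.01694048, -0.05246293,
        0.00961395,  0.03929877]), 'tau': array([-1.94610930e-04, -6.58571076e+01,  1.36515006e+00, -4.05537236e+01,
        1.66519114e-02,  1.30707555e-02, -1.49963097e-05]), 'position': array([160.58711139, 629.35246124, 230.39251669]), 'ee_rot': array([[-9.68950671e-01,  2.47253902e-01, -3.24475771e-04],
       [ 2.47254098e-01,  9.68949273e-01, -1.64854256e-03],
       [-9.32080183e-05, -1.67758438e-03, -9.99998589e-01]]), 'wrist_force': array([-0.10201285,  1.11270978,  0.44077382]), 'torque': array([-0.02738821,  0.02576417,  0.01941211]), 'grip_force': 0.0, 'grip_width': 85.21925813582673}
scene [[0.23, 0.81, -0.54, 1363.19], [0.97, -0.2, 0.11, -219.31], [-0.02, -0.55, -0.83, 1308.52], [0.0, 0.0, 0.0, 1.0]] [[481.57745093907477, 0.0, 317.2708401278373], [0.0, 481.57745093907477, 201.0348330998263], [0.0, 0.0, 1.0]]
top [[0.02, -1.0, 0.08, 479.53], [-1.0, -0.02, 0.01, -35.16], [-0.01, -0.08, -1.0, 1315.9], [0.0, 0.0, 0.0, 1.0]] [[478.10026603910126, 0.0, 312.93118721316677], [0.0, 478.10026603910126, 200.0702162658933], [0.0, 0.0, 1.0]]
wrist [[0.25, 0.92, 0.29, 86.56], [0.97, -0.24, -0.07, 649.12], [-0.0, 0.3, -0.95, 372.95], [0.0, 0.0, 0.0, 1.0]] [[359.49072062740146, 0.0, 314.872778487994], [0.0, 359.49072062740146, 201.11086718241788], [0.0, 0.0, 1.0]]
```

View pics/top0.png

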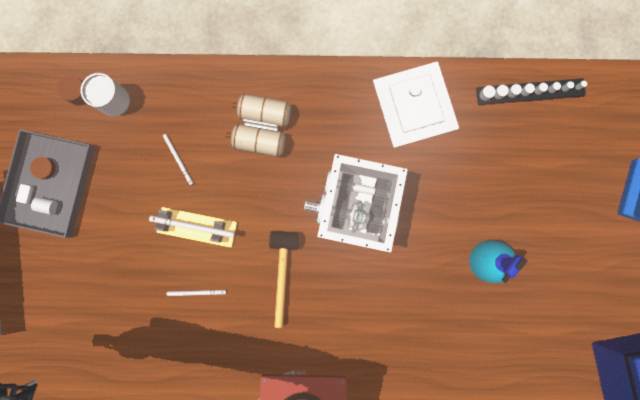

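View pics/scene0.png

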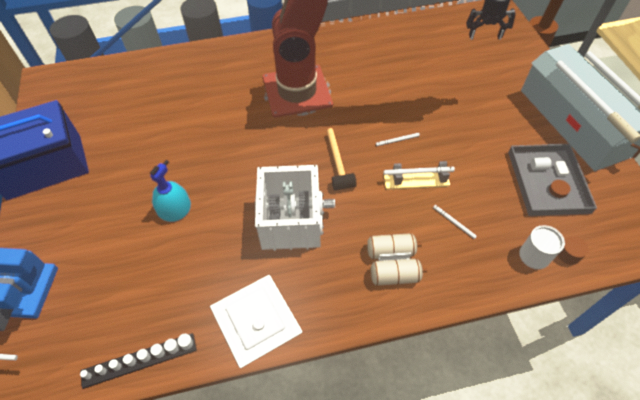

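The top view shows the case at about (363,203), with the stub/front wall on its left at (312,207). The rest with the rail is at (193,227), the mallet at (283,270), the canisters at (260,125), and two loose smaller rods at (178,160) and (196,293).

```bash
cat > m.py <<'E'
from h import *
def load(n): 
    z=np.load(n+"0.npz"); return {k:z[k] for k in z}
d=load("top"); W,R=cloud(d)
# case rim
m=((W[...,2]>150)&(W[...,2]<162)).astype(np.uint8); m[:, :300]=0; m[:,430:]=0
P=W[m>0][:,:2].astype(np.float32); r=cv2.minAreaRect(P); print("rim",r,np.median(W[m>0][:,2])); print(cv2.boxPoints(r))
# rail
b=(slice(195,255),slice(140,250))
Z=W[b]; mm=(Z[...,2]>45)&(Z[...,2]<70); Q=Z[mm]
print("rail zmax",np.percentile(Z[...,2],[1,50,90,99]), len(Q))
f=d["frame"]; 
A=cv2.resize(f[190:260,140:250],None,fx=5,fy=5,interpolation=cv2.INTER_CUBIC)
s=load("scene")["frame"]
B=cv2.resize(s[150:200,370:470],None,fx=5.5,fy=5.5,interpolation=cv2.INTER_CUBIC)
o=np.zeros((A.shape[0]+B.shape[0],max(A.shape[1],B.shape[1]),3),np.uint8); o[:A.shape[0],:A.shape[1]]=A;o[A.shape[0]:,:B.shape[1]]=B
cv2.imwrite("pics/crop1.png",o); print(o.shape)
E
python3 m.py
```

```text
rim ((567.95361328125, -139.78118896484375), (180.5500946044922, 206.12640380859375), 78.90656280517578) 155.58369377535973
[[ 449.44638 -208.53908]
 [ 651.7213  -248.19977]
 [ 686.4608   -71.0233 ]
 [ 484.1859   -31.36261]]
rail zmax [nan nan nan nan] 789
(625, 550, 3)
```

View pics/crop1.png

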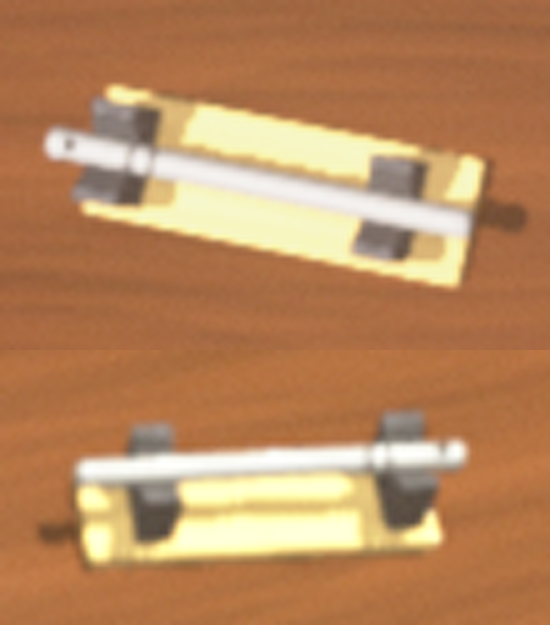

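The crop shows the rail's cross hole and grooves at its left end (crop 47–140, 145), so the tail is to world +y and the nose points at the case. The rail already runs nearly parallel to the case bores. I'll move above the rest for a close look.

drive_tool(
  moves=[
    [0.03,-0.0255,0,0,0,-7.2,0.085],
    [0.03,-0.0255,0,0,0,-7.2,0.085],
    [0.03,-0.0255,0,0,0,-7.2,0.085],
    [0.03,-0.0255,0,0,0,-7.2,0.085],
    [0.03,-0.0255,0,0,0,-7.2,0.085],
    [0.03,-0.0255,0,0,0,-7.2,0.085],
    [0.03,-0.0255,0,0,0,-7.2,0.085],
    [0.03,-0.0255,0,0,0,-7.2,0.085],
  ],
)

```text
time: 0.95
position: [401.7, 424.5, 231.2]
ee_rot: [[-0.306, 0.952, -0.0], [0.952, 0.306, -0.0], [0.0, -0.0, -1.0]]
wrist_force: [0.4, -0.7, -0.4]
grip_width: 85.1
grip_force: 0.0
```

drive_tool(
  moves=[
    [0.03,-0.0255,0,0,0,-7.2,0.085],
    [0.03,-0.0255,0,0,0,-7.2,0.085],
    [0.03,-0.0255,0,0,0,-7.2,0.085],
    [0.03,-0.0255,0,0,0,-7.2,0.085],
    [0,0,0,0,0,0,0.085],
    [0,0,0,0,0,0,0.085],
  ],
)

```text
time: 1.55
position: [521.2, 322.9, 231.0]
ee_rot: [[0.187, 0.982, -0.0], [0.982, -0.187, -0.0], [-0.001, -0.0, -1.0]]
wrist_force: [-0.3, 1.2, -0.2]
grip_width: 85.2
grip_force: 0.0
```

```bash
python3 - <<'E'
from h import *
s=state();print(s["position"],s["ee_rot"].round(3).tolist(),s["q"],s["time"])
d=cap("wrist"); cv2.imwrite("pics/w1.png",d["frame"]); np.savez("w1.npz",**{k:np.array(d[k]) for k in d})
print(np.array(d["T_tool_cam"]).round(3).tolist())
E
```

```text
[521.16387939 322.89180435 230.99432494] [[0.187, 0.982, -0.0], [0.982, -0.187, -0.0], [-0.001, -0.0, -1.0]] [-58.06276719  15.60947067  27.14608597  90.53474174  -7.26758222
  75.64792753 -40.76286677] 1.55
[[0.001, -0.954, -0.299, 77.189], [1.0, 0.001, -0.001, 0.074], [0.001, -0.299, 0.954, -142.469], [0.0, 0.0, 0.0, 1.0]]
```

View pics/w1.png

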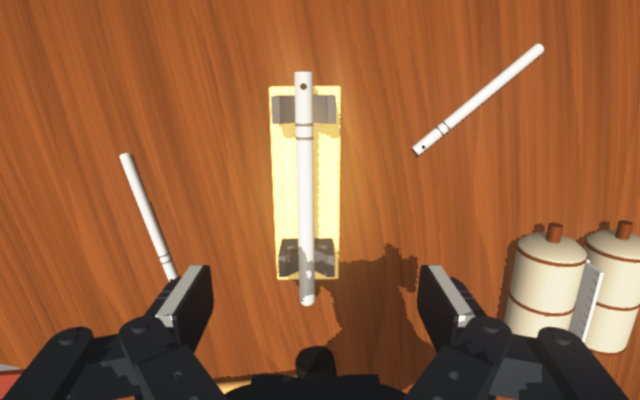

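The wrist view shows the rail with its tail at (303,72), grooves at about row 125–137 and nose at (308,303). The smaller rods lie to either side and the canisters are lower right. Next I measure the rail line.

```bash
python3 - <<'E'
from h import *
z=np.load("w1.npz"); d={k:z[k] for k in z}; W,R=cloud(d)
hsv=cv2.cvtColor(d["frame"],cv2.COLOR_BGR2HSV)
m=(hsv[...,1]<60)&(hsv[...,2]>120)
L=[];Wd=[]
for v in range(80,295):
    u=np.where(m[v,285:330])[0]+285
    if len(u)>10:
        a=plane(d,R,u.min(),v,47)+0; b=plane(d,R,u.max(),v,47); L.append((a+b)/2); Wd.append(np.linalg.norm(b-a))
L=np.array(L)[:,:2]; Wd=np.array(Wd); print(len(L),np.percentile(Wd,[5,50,95]))
k=abs(Wd-np.median(Wd))<1.5; vx,vy,x0,y0=cv2.fitLine(L[k].astype(np.float32),cv2.DIST_HUBER,0,.01,.01).ravel()
if vy<0: vx,vy=-vx,-vy
D=np.array([vx,vy]);c=np.array([x0,y0]); print("dir",D,np.degrees(np.arctan2(vx,vy)))
col=[v for v in range(60,320) if m[v,298:312].sum()>5]; print("rows",col[0],col[-1])
t=plane(d,R,303,col[0],53)[:2]; n=plane(d,R,308,col[-1],50)[:2]
print("tail",t,"nose",n,"len",np.linalg.norm(t-n))
st=(t-c)@D; sn=(n-c)@D
print("tail on line",c+st*D,"nose",c+sn*D,"mid",c+(st+sn)/2*D)
g=c+(st+sn)/2*D+31*D; print("grasp 31 tailward of mid",g)
# depth check
print(np.nanmedian(W[150:240,300:310,2]))
E
```

```text
212 [13.35362203 38.45530303 42.97676581]
dir [0.19242682 0.9813113 ] 11.094444
rows 72 304
tail [528.18478734 414.69120349] nose [488.38656055 189.94590187] len 228.2418661339009
tail on line [531.38182583 414.06429101] nose [487.46938092 190.12575527] mid [509.42560338 302.09502314]
grasp 31 tailward of mid [515.3908348  332.51567363]
54.69720527975295
```

```bash
python3 - <<'E'
from h import *
z=np.load("w1.npz"); d={k:z[k] for k in z}; W,R=cloud(d)
h=cv2.cvtColor(d["frame"],cv2.COLOR_BGR2HSV)
print(h[180,280:330,1].tolist(),h[90,285:325,1].tolist())
m=W[...,2]>42
L=[];C=[]
for v in list(range(76,84))+list(range(145,232))+list(range(286,298)):
    u=np.where(m[v,285:330])[0]+285
    if len(u)>6: L.append((v,u.min(),u.max()))
L=np.array(L); print(L[::9].tolist())
for v,a,b in L:
    C.append(((plane(d,R,a,v,47)+plane(d,R,b,v,47))/2)[:2])
C=np.array(C,np.float32); vx,vy,x0,y0=cv2.fitLine(C,cv2.DIST_HUBER,0,.01,.01).ravel()
if vy<0: vx,vy=-vx,-vy
for y in (414,332.5,302,190): print("y",y,"x",x0+vx/vy*(y-y0))
print(np.degrees(np.arctan2(vx,vy)), np.std((C-[x0,y0])@[vy,-vx]))
E
```

```text
[50, 50, 52, 51, 48, 45, 40, 38, 37, 38, 41, 43, 45, 49, 51, 53, 52, 34, 17, 13, 10, 8, 7, 6, 6, 7, 10, 11, 14, 18, 26, 39, 55, 89, 120, 128, 129, 126, 117, 80, 56, 48, 48, 46, 48, 49, 47, 46, 45, 44] [37, 39, 41, 42, 47, 49, 51, 54, 54, 48, 34, 20, 16, 13, 12, 12, 15, 19, 24, 24, 19, 16, 16, 22, 29, 37, 49, 81, 117, 129, 130, 123, 100, 72, 61, 61, 64, 62, 58, 55]
[[76, 295, 311], [146, 295, 312], [155, 296, 312], [164, 296, 312], [173, 296, 312], [182, 296, 312], [191, 297, 313], [200, 297, 313], [209, 297, 313], [218, 297, 313], [227, 297, 313], [290, 299, 314]]
y 414 x 527.5522
y 332.5 x 512.71783
y 302 x 507.1663
y 190 x 486.78043
10.315864 0.23967947
```

drive_tool(
  moves=[
    [0.0066,-0.0457,0,-3.54,0.67,0,0.085],
    [0.0066,-0.0457,0,-3.54,0.67,0,0.085],
    [0.0066,-0.0457,0,-3.54,0.67,0,0.085],
    [0.0066,-0.0457,0,-3.54,0.67,0,0.085],
    [0.0066,-0.0457,0,-3.54,0.67,0,0.085],
    [0.0066,-0.0457,0,-3.54,0.67,0,0.085],
    [0.0066,-0.0457,0,-3.54,0.67,0,0.085],
    [0,0,0,0,0,0,0.085],
  ],
)

```text
time: 2.4
position: [566.3, -0.2, 231.1]
ee_rot: [[0.17, 0.982, -0.082], [0.887, -0.189, -0.422], [-0.43, -0.001, -0.903]]
wrist_force: [-1.0, 0.4, 0.7]
grip_width: 85.0
grip_force: 0.0
```

drive_tool(
  moves=[
    [0,0,0,0,0,0,0.085],
    [0,0,0,0,0,0,0.085],
  ],
)

```text
time: 2.6
position: [566.8, 6.3, 231.1]
ee_rot: [[0.165, 0.983, -0.078], [0.89, -0.183, -0.417], [-0.425, -0.001, -0.905]]
wrist_force: [-0.3, 0.6, -1.1]
grip_width: 85.0
grip_force: 0.0
```

```bash
python3 - <<'E'
from h import *
s=state();print(s["position"],s["ee_rot"].round(3).tolist(),s["time"])
d=cap("wrist"); cv2.imwrite("pics/w2.png",d["frame"]); np.savez("w2.npz",**{k:np.array(d[k]) for k in d})
E
```

```text
[566.80307312   6.27534806 231.07651861] [[0.165, 0.983, -0.078], [0.89, -0.183, -0.417], [-0.425, -0.001, -0.905]] 2.6
```

View pics/w2.png

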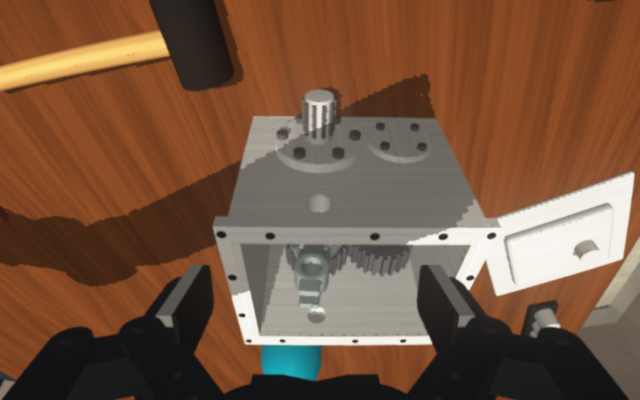

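Wrist view: the front bore mouth is at (319,203) on the front wall, the fork boss at about (312,265), and the blind rear bore at (317,315). The front rim runs (217,228)–(497,226). I'll measure these.

```bash
cat > m2.py <<'E'
from h import *
z=np.load("w2.npz"); d={k:z[k] for k in z}; W,R=cloud(d)
f=d["frame"]
# front plane
S=W[165:215,250:460].reshape(-1,3); S=S[~np.isnan(S[:,0])]
for i in range(4):
    c=S.mean(0); n=np.linalg.svd(S-c,full_matrices=False)[2][2]; e=(S-c)@n; S=S[abs(e)<max(1.5,1*np.std(e))]
if n[1]<0:n=-n
print("front plane n",n,"yaw",np.degrees(np.arctan2(n[0],n[1])),"c",c,len(S))
Rm=W[(abs(W[...,2]-155)<5)]; print("rim z",np.median(W[228:238,300:360,2]))
g=cv2.cvtColor(f,cv2.COLOR_BGR2GRAY)
def cc(u0,u1,v0,v1,t):
    m=(g[v0:v1,u0:u1]>t).astype(np.uint8); k,l,st,ce=cv2.connectedComponentsWithStats(m)
    return [(st[i].tolist(),(ce[i]+[u0,v0]).round(2).tolist()) for i in range(1,k) if st[i][4]>40]
print(g[203,300:340].tolist()); print(g[190:218,319].tolist()); print(g[315,300:335].tolist())
A=cv2.resize(f[185:330,260:380],None,fx=4,fy=4,interpolation=cv2.INTER_CUBIC); cv2.imwrite("pics/c2.png",A)
o=d["T"][:3,3]
for u,v in ((319,203),(320,203)):
    p=o+R[v,u]*(((c-o)@n)/(R[v,u]@n)); print("bore on plane",p,"on z130",plane(d,R,u,v,130))
print("rear",plane(d,R,317,315,130))
E
python3 m2.py
```

```text
front plane n [0.19029445 0.98172491 0.00205527] yaw 10.969991675296841 c [589.83485705 -51.79946435 113.53684631] 9808
rim z nan
[110, 109, 107, 109, 108, 106, 105, 102, 107, 114, 122, 128, 133, 138, 141, 143, 145, 147, 150, 150, 153, 154, 154, 153, 151, 149, 147, 143, 138, 131, 119, 108, 106, 109, 108, 108, 108, 108, 109, 108]
[110, 112, 112, 118, 130, 141, 146, 148, 149, 152, 152, 152, 151, 150, 153, 154, 154, 152, 150, 153, 154, 142, 123, 111, 108, 108, 108, 108]
[162, 162, 161, 161, 161, 161, 154, 137, 118, 114, 119, 121, 119, 118, 115, 114, 113, 115, 117, 120, 127, 133, 134, 136, 142, 152, 157, 160, 161, 161, 161, 160, 160, 159, 161]
bore on plane [560.17362363 -46.08404989 129.78933667] on z130 [560.20623407 -45.89157549 130.        ]
bore on plane [560.90984141 -46.22673998 129.78167768] on z130 [560.94282319 -46.02711804 130.        ]
rear [ 529.81041978 -205.35827942  130.        ]
```

View pics/c2.png

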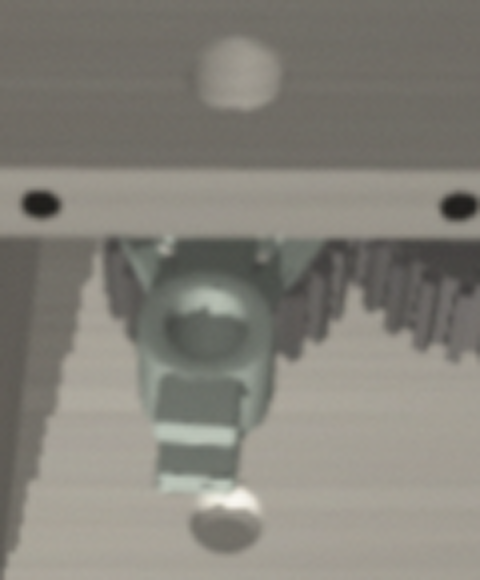

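The bore centre comes out at (560.5, −46, 130), the rear bore confirms a line yaw of 11.0°, and the fork leans about −6 mm in case x. Now to grasp.

drive_tool(
  moves=[
    [-0.0077,0.0466,0,3.53,-0.66,0.03,0.06],
    [-0.0077,0.0466,0,3.53,-0.66,0.03,0.06],
    [-0.0077,0.0466,0,3.53,-0.66,0.03,0.06],
    [-0.0077,0.0466,0,3.53,-0.66,0.03,0.06],
    [-0.0077,0.0466,0,3.53,-0.66,0.03,0.06],
    [-0.0077,0.0466,0,3.53,-0.66,0.03,0.06],
    [-0.0077,0.0466,0,3.53,-0.66,0.03,0.06],
    [0,0,-0.04,0,0,0,0.06],
  ],
)

```text
time: 3.45
position: [512.2, 339.6, 196.0]
ee_rot: [[0.173, 0.985, 0.006], [0.985, -0.173, 0.01], [0.011, 0.004, -1.0]]
wrist_force: [0.7, 0.7, -0.6]
grip_width: 60.0
grip_force: 0.0
```

drive_tool(
  moves=[
    [0,0,-0.04,0,0,0,0.06],
    [0,0,-0.03,0,0,0,0.06],
    [0,0,0,0,0,0,0.06],
    [0,0,0,0,0,0,0.06],
  ],
)

```text
time: 3.85
position: [512.7, 331.1, 122.1]
ee_rot: [[0.181, 0.984, -0.001], [0.984, -0.181, -0.001], [-0.001, -0.0, -1.0]]
wrist_force: [0.3, -0.3, 0.7]
grip_width: 59.7
grip_force: 0.0
```

drive_tool(
  moves=[
    [0,0,-0.03,0,0,0,0.05],
    [0,0,-0.03,0,0,0,0.05],
    [0,0,-0.024,0,0,0,0.05],
    [0,0,-0.01,0,0,0,0.05],
    [0,0,0,0,0,0,0.05],
    [0,0,0,0,0,0,0.05],
  ],
)

```text
time: 4.45
position: [514.1, 330.9, 29.3]
ee_rot: [[0.182, 0.983, 0.002], [0.983, -0.182, 0.0], [0.001, 0.001, -1.0]]
wrist_force: [1.1, -0.3, 1.2]
grip_width: 49.9
grip_force: 0.0
```

drive_tool(
  moves=[
    [0,0,0,0,0,0,0.03],
    [0,0,0,0,0,0,0.02],
    [0,0,0,0,0,0,0.01],
    [0,0,0,0,0,0,0.01],
    [0,0,0,0,0,0,0.01],
    [0,0,0,0,0,0,0.01],
  ],
  newtons=60,
)

```text
time: 5.05
position: [513.0, 330.7, 28.5]
ee_rot: [[0.182, 0.983, -0.0], [0.983, -0.182, -0.0], [-0.0, -0.0, -1.0]]
wrist_force: [-4.1, -0.6, 8.1]
grip_width: 14.4
grip_force: 58.3
```

drive_tool(
  moves=[
    [0,0,0.005,0,0,0,0.01],
    [0,0,0.01,0,0,0,0.01],
    [0,0,0.02,0,0,0,0.01],
    [0,0,0.02,0,0,-0.25,0.01],
    [0,0,0.02,0,0,-0.25,0.01],
    [0,0,0.008,0,0,0,0.01],
    [0,0,0,0,0,0,0.01],
    [0,0,0,0,0,0,0.01],
  ],
  newtons=80,
)

```text
time: 5.85
position: [512.5, 329.9, 109.6]
ee_rot: [[0.191, 0.982, -0.001], [0.982, -0.191, -0.002], [-0.002, -0.001, -1.0]]
wrist_force: [0.5, 0.7, -4.4]
grip_width: 13.5
grip_force: 78.0
```

```bash
python3 - <<'E'
from h import *
s=state();print(s["position"],s["ee_rot"].round(4).tolist(),s["time"],s["wrist_force"],s["torque"])
d=cap("wrist"); cv2.imwrite("pics/w3.png",d["frame"]); np.savez("w3.npz",**{k:np.array(d[k]) for k in d})
d=cap("scene"); np.savez("s3.npz",**{k:np.array(d[k]) for k in d})
E
```

```text
[512.54066336 329.91234027 109.61210168] [[0.1906, 0.9817, -0.0012], [0.9817, -0.1906, -0.0019], [-0.002, -0.0008, -1.0]] 5.85 [ 0.48282383  0.67431025 -4.39124431] [ 0.07901194 -0.0306329  -0.03712518]
```

View pics/w3.png

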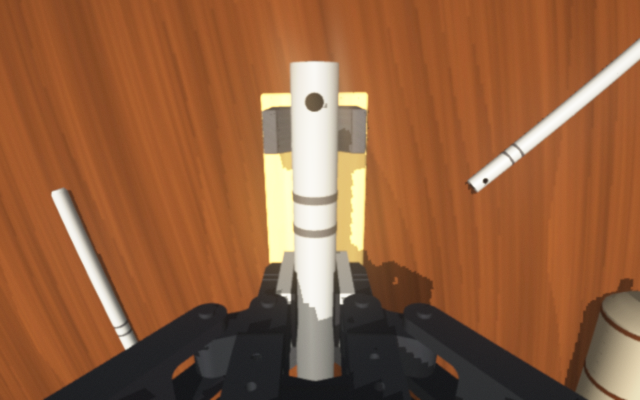

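The rail is centred and straight in the jaws, with the tail face at (314,62), 84.7 mm behind the TCP, so the nose is 143.3 mm ahead of it. I'm carrying it to just short of the bore.

drive_tool(
  moves=[
    [0.01,-0.028,0.0019,0,0,0,0.01],
    [0.0155,-0.044,0,0,0,0,0.01],
    [0.0155,-0.044,0,0,0,0,0.01],
    [0.0155,-0.044,0,0,0,0,0.01],
    [0.0135,-0.038,0,0,0,0,0.01],
    [0.008,-0.022,0,0,0,0,0.01],
    [0,0,0,0,0,0,0.01],
    [0,0,0,0,0,0,0.01],
  ],
)

```text
time: 6.75
position: [590.6, 109.7, 111.4]
ee_rot: [[0.192, 0.981, -0.002], [0.981, -0.192, -0.002], [-0.002, -0.001, -1.0]]
wrist_force: [-0.1, 0.1, -3.4]
grip_width: 13.5
grip_force: 78.2
```

```bash
cat > m3.py <<'E'
from h import *
import sys
s=state();p=s["position"];X=s["ee_rot"][:,0];
print(p,s["time"],s["wrist_force"].round(1),s["torque"].round(2),"yaw",np.degrees(np.arctan2(X[0],X[1])),"tail-down pitch",np.degrees(np.arcsin(-X[2])))
a=np.radians(11.0);u=np.array([np.sin(a),np.cos(a)]);e=np.array([np.cos(a),-np.sin(a)])
B=np.array([560.5,-46.0])
L=float(sys.argv[1]) if len(sys.argv)>1 else 143.3
n=p-X*L; n[2]+=18.5
print("nose: case x %.2f y %.2f z %.2f ; tcp case x %.2f y %.2f"%((n[:2]-B)@e,(n[:2]-B)@u+90,n[2],(p[:2]-B)@e,(p[:2]-B)@u+90))
E
python3 m3.py; python3 - <<'E'
from h import *
d=cap("wrist"); W,R=cloud(d)
for v in (75,130,200,260): print("rail top z",v,W[v,312:318].mean(0).round(1))
d=cap("top"); T=d["frame"]; np.savez("t3.npz",**{k:np.array(d[k]) for k in d})
s=cap("scene"); S=s["frame"]; np.savez("s4.npz",**{k:np.array(s[k]) for k in s})
A=cv2.resize(T[160:260,250:410],None,fx=4,fy=4,interpolation=cv2.INTER_CUBIC)
Bb=cv2.resize(S[160:210,250:410],None,fx=4,fy=4,interpolation=cv2.INTER_CUBIC)
cv2.imwrite("pics/c4.png",np.vstack([A[:395],Bb]))
E
```

```text
[590.58283589 109.69540783 111.35368077] 6.75 [-0.1  0.1 -3.4] [ 0.2  -0.01  0.02] yaw 11.070747918409078 tail-down pitch 0.11466771908503064
nose: case x -0.35 y 105.28 z 130.14 ; tcp case x -0.18 y 248.57
rail top z 75 [606.1 189.8 137.8]
rail top z 130 [602.9 173.3 138.2]
rail top z 200 [598.5 150.4 138.1]
rail top z 260 [594.1 128.1 137.6]
```

View pics/c4.png

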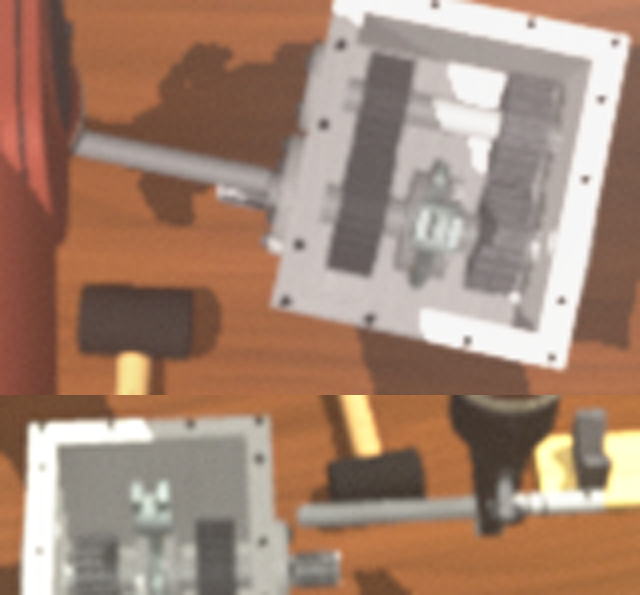

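The rail is level, with its top at z 138, and its nose is about 15 mm short of the bore mouth. I'll creep in and watch the force.

drive_tool(
  moves=[
    [0.0,-0.004,0,0,0,0,0.01],
    [-0.0006,-0.004,0,0,0,0.05,0.01],
    [-0.0006,-0.003,0,0,0,0,0.01],
    [0,0,0,0,0,0,0.01],
  ],
)

```text
time: 7.3
position: [589.7, 98.4, 112.3]
ee_rot: [[0.191, 0.982, -0.0], [0.982, -0.191, -0.002], [-0.002, -0.0, -1.0]]
wrist_force: [-1.0, -0.4, -3.5]
grip_width: 13.7
grip_force: 78.2
```

drive_tool(
  moves=[
    [-0.0004,-0.002,0,0,0,0,0.01],
    [-0.0004,-0.002,0,0,0,0,0.01],
    [0,0,0,0,0,0,0.01],
  ],
)

```text
time: 7.6
position: [589.0, 94.7, 112.2]
ee_rot: [[0.19, 0.982, -0.0], [0.982, -0.19, -0.001], [-0.002, -0.0, -1.0]]
wrist_force: [0.8, 0.3, -4.0]
grip_width: 13.4
grip_force: 78.2
```

drive_tool(
  moves=[
    [-0.0004,-0.002,0,0,0,0,0.01],
    [0,0,0,0,0,0,0.01],
  ],
)

```text
time: 7.8
position: [588.6, 92.8, 112.2]
ee_rot: [[0.19, 0.982, -0.0], [0.982, -0.19, -0.001], [-0.002, -0.0, -1.0]]
wrist_force: [-0.3, 0.4, -3.4]
grip_width: 14.0
grip_force: 78.2
```

drive_tool(
  moves=[
    [-0.0004,-0.002,0,0,0,0,0.01],
    [0,0,0,0,0,0,0.01],
  ],
)

```text
time: 8.0
position: [588.0, 91.1, 112.2]
ee_rot: [[0.19, 0.982, -0.001], [0.982, -0.19, -0.001], [-0.001, -0.001, -1.0]]
wrist_force: [-1.2, 0.8, -4.1]
grip_width: 13.6
grip_force: 78.2
```

```bash
python3 m3.py
```

```text
[588.01882497  91.05320282 112.19076563] 8.0 [-1.2  0.8 -4.1] [ 0.15  0.2  -0.06] yaw 10.957754580550112 tail-down pitch 0.07440188395415714
nose: case x 0.97 y 86.49 z 130.88 ; tcp case x 0.86 y 229.79
```

drive_tool(
  moves=[
    [-0.001,-0.0018,-0.0006,0,0,0,0.01],
    [-0.0004,-0.002,0,0,0,0,0.01],
    [0,0,0,0,0,0,0.01],
  ],
)

```text
time: 8.3
position: [586.6, 86.7, 111.6]
ee_rot: [[0.191, 0.982, -0.001], [0.982, -0.191, -0.002], [-0.002, -0.0, -1.0]]
wrist_force: [-1.7, -0.6, -3.7]
grip_width: 13.9
grip_force: 78.2
```

drive_tool(
  moves=[
    [-0.0004,-0.002,0,0,0,0,0.01],
    [-0.0004,-0.002,0,0,0,0,0.01],
    [0,0,0,0,0,0,0.01],
  ],
)

```text
time: 8.6
position: [585.9, 82.8, 111.6]
ee_rot: [[0.19, 0.982, -0.001], [0.982, -0.19, -0.002], [-0.002, -0.0, -1.0]]
wrist_force: [-1.6, 0.2, -3.6]
grip_width: 13.7
grip_force: 78.2
```

```bash
python3 m3.py
```

```text
[585.93316148  82.76921434 111.62821493] 8.6 [-1.6  0.2 -3.6] [ 0.01  0.2  -0.15] yaw 10.97755942130449 tail-down pitch 0.09440083536332679
nose: case x 0.45 y 77.96 z 130.36 ; tcp case x 0.40 y 221.26
```

drive_tool(
  moves=[
    [-0.0011,-0.0038,0,0,0,0,0.01],
    [-0.0008,-0.0039,0,0,0,0,0.01],
    [-0.0008,-0.0039,0,0,0,0,0.01],
    [-0.0008,-0.0039,0,0,0,0,0.01],
    [0,0,0,0,0,0,0.01],
  ],
)

```text
time: 9.1
position: [582.4, 66.7, 111.7]
ee_rot: [[0.191, 0.982, -0.0], [0.982, -0.191, -0.002], [-0.002, -0.0, -1.0]]
wrist_force: [-0.0, -0.1, -3.9]
grip_width: 13.7
grip_force: 78.2
```

```bash
python3 m3.py
```

```text
[582.43192103  66.72988176 111.65775791] 9.1 [-0.  -0.1 -3.9] [ 0.08 -0.01 -0.01] yaw 11.01464748009855 tail-down pitch 0.09817798796074728
nose: case x -0.02 y 61.54 z 130.40 ; tcp case x 0.02 y 204.84
```

drive_tool(
  moves=[
    [-0.0009,-0.0049,0,0,0,0,0.01],
    [-0.001,-0.0049,0,0,0,0,0.01],
    [-0.0009,-0.0049,0,0,0,0,0.01],
    [-0.001,-0.0049,0,0,0,0,0.01],
    [0,0,0,0,0,0,0.01],
  ],
)

```text
time: 9.6
position: [578.6, 47.0, 111.7]
ee_rot: [[0.191, 0.982, -0.0], [0.982, -0.191, -0.002], [-0.002, -0.0, -1.0]]
wrist_force: [-0.6, 0.2, -4.0]
grip_width: 13.4
grip_force: 78.2
```

drive_tool(
  moves=[
    [-0.0009,-0.0049,0,0,0,0,0.01],
    [-0.001,-0.0049,0,0,0,0,0.01],
    [-0.0009,-0.0049,0,0,0,0,0.01],
    [-0.001,-0.0049,0,0,0,0,0.01],
    [0,0,0,0,0,0,0.01],
  ],
)

```text
time: 10.1
position: [574.8, 27.4, 111.7]
ee_rot: [[0.191, 0.982, -0.0], [0.982, -0.191, -0.002], [-0.002, -0.0, -1.0]]
wrist_force: [-0.7, -0.8, -3.3]
grip_width: 13.1
grip_force: 78.2
```

```bash
python3 m3.py
```

```text
[574.75535994  27.44715849 111.65961111] 10.1 [-0.7 -0.8 -3.3] [ 0.11 -0.01  0.07] yaw 11.024571582867267 tail-down pitch 0.0977580044755658
nose: case x -0.08 y 21.52 z 130.40 ; tcp case x -0.02 y 164.82
```

drive_tool(
  moves=[
    [0.0014,-0.0003,0,0,0,-1.0,0.01],
    [0.0014,-0.0003,0,0,0,-1.0,0.01],
    [0.0014,-0.0003,0,0,0,-1.0,0.01],
    [0.0014,-0.0003,0,0,0,-1.0,0.01],
    [0,0,0,0,0,0,0.01],
    [0,0,0,0,0,0,0.01],
  ],
)

```text
time: 10.7
position: [580.5, 27.5, 111.5]
ee_rot: [[0.258, 0.966, -0.001], [0.966, -0.258, -0.001], [-0.002, -0.0, -1.0]]
wrist_force: [-0.2, -0.2, -3.6]
grip_width: 13.7
grip_force: 78.2
```

```bash
python3 m3.py; python3 - <<'E'
from h import *
s=cap("scene"); S=s["frame"]; t=cap("top")["frame"]
cv2.imwrite("pics/c5.png",np.vstack([cv2.resize(S[160:225,250:350],None,fx=5,fy=5,interpolation=cv2.INTER_CUBIC),cv2.resize(t[180:230,300:400],None,fx=5,fy=5,interpolation=cv2.INTER_CUBIC)]))
E
```

```text
[580.47472013  27.45386356 111.52617153] 10.7 [-0.2 -0.2 -3.6] [0.15 0.02 0.03] yaw 14.938369418302901 tail-down pitch 0.08852648429487164
nose: case x -4.25 y 22.95 z 130.25 ; tcp case x 5.59 y 165.92
```

View pics/c5.png

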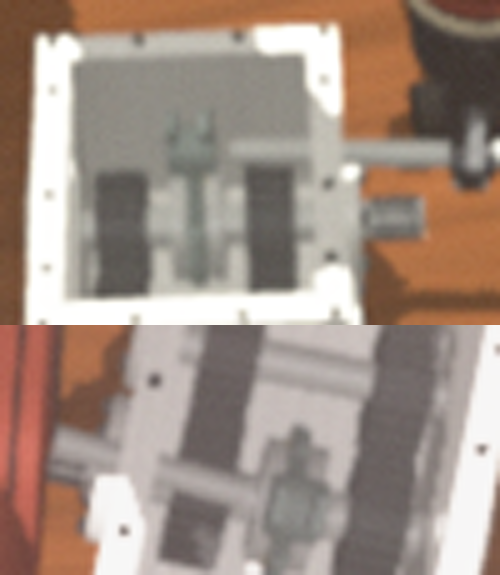

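The scene crop shows the nose at (232,150) facing the boss at (190,150). I'm advancing gently along the rail axis.

drive_tool(
  moves=[
    [-0.0008,-0.0029,0,0,0,0,0.01],
    [-0.0008,-0.0029,0,0,0,0,0.01],
    [0,0,0,0,0,0,0.01],
  ],
)

```text
time: 11.1
position: [578.7, 20.7, 111.7]
ee_rot: [[0.259, 0.966, -0.001], [0.966, -0.259, -0.002], [-0.002, -0.0, -1.0]]
wrist_force: [-0.4, 0.1, -3.4]
grip_width: 13.4
grip_force: 78.2
```

drive_tool(
  moves=[
    [-0.0005,-0.0019,0,0,0,0,0.01],
    [-0.0005,-0.0019,0,0,0,0,0.01],
    [0,0,0,0,0,0,0.01],
  ],
)

```text
time: 11.4
position: [577.8, 17.4, 111.6]
ee_rot: [[0.258, 0.966, -0.001], [0.966, -0.258, -0.001], [-0.002, -0.0, -1.0]]
wrist_force: [-0.2, -0.6, -3.2]
grip_width: 13.7
grip_force: 78.2
```

drive_tool(
  moves=[
    [-0.0005,-0.0019,0,0,0,0,0.01],
    [-0.0005,-0.0019,0,0,0,0,0.01],
    [0,0,0,0,0,0,0.01],
  ],
)

```text
time: 11.7
position: [576.8, 13.6, 111.6]
ee_rot: [[0.258, 0.966, -0.001], [0.966, -0.258, -0.001], [-0.002, -0.0, -1.0]]
wrist_force: [-0.3, 0.0, -2.8]
grip_width: 13.5
grip_force: 78.2
```

```bash
python3 m3.py
```

```text
[576.78583758  13.57901265 111.63539262] 11.7 [-0.3  0.  -2.8] [ 0.13 -0.02  0.01] yaw 14.976532276762192 tail-down pitch 0.08886402098117814
nose: case x -5.32 y 8.64 z 130.36 ; tcp case x 4.62 y 151.59
```

drive_tool(
  moves=[
    [-0.0006,-0.0023,0,0,0,0,0.01],
    [-0.0006,-0.0023,0,0,0,0,0.01],
    [0,0,0,0,0,0,0.01],
  ],
)

```text
time: 12.0
position: [575.6, 8.9, 111.6]
ee_rot: [[0.258, 0.966, -0.001], [0.966, -0.258, -0.001], [-0.002, -0.0, -1.0]]
wrist_force: [-0.7, -1.2, -3.7]
grip_width: 13.4
grip_force: 78.1
```

drive_tool(
  moves=[
    [-0.0011,0.0002,0,0,0,1.0,0.01],
    [-0.0011,0.0002,0,0,0,1.0,0.01],
    [0,0,0,0,0,0,0.01],
  ],
)

```text
time: 12.3
position: [573.4, 9.9, 111.6]
ee_rot: [[0.223, 0.975, -0.001], [0.975, -0.223, -0.001], [-0.001, -0.0, -1.0]]
wrist_force: [0.3, -0.3, -3.4]
grip_width: 13.5
grip_force: 78.1
```

drive_tool(
  moves=[
    [-0.0011,0.0002,0,0,0,1.0,0.01],
    [-0.0011,0.0002,0,0,0,0.95,0.01],
    [0,0,0,0,0,0,0.01],
  ],
)

```text
time: 12.6
position: [571.1, 10.3, 111.6]
ee_rot: [[0.19, 0.982, -0.001], [0.982, -0.19, -0.001], [-0.001, -0.0, -1.0]]
wrist_force: [0.2, 0.2, -2.6]
grip_width: 13.7
grip_force: 78.4
```

```bash
python3 m3.py
```

```text
[571.14704241  10.2750347  111.59917702] 12.6 [ 0.2  0.2 -2.6] [ 0.6  -0.08  0.05] yaw 10.93902932511653 tail-down pitch 0.07636428243913476
nose: case x -0.13 y 3.97 z 130.29 ; tcp case x -0.29 y 147.27
```

drive_tool(
  moves=[
    [-0.0004,-0.003,0,0,0,0,0.01],
    [-0.0006,-0.0029,0,0,0,0,0.01],
    [-0.0006,-0.0029,0,0,0,0,0.01],
    [0,0,0,0,0,0,0.01],
  ],
)

```text
time: 13.0
position: [569.6, 0.6, 111.6]
ee_rot: [[0.192, 0.981, -0.0], [0.981, -0.192, -0.002], [-0.002, -0.0, -1.0]]
wrist_force: [0.7, -1.1, -3.3]
grip_width: 13.3
grip_force: 78.3
```

drive_tool(
  moves=[
    [-0.0006,-0.0029,0,0,0,0,0.01],
    [-0.0006,-0.0029,0,0,0,0,0.01],
    [-0.0006,-0.0029,0,0,0,0,0.01],
    [0,0,0,0,0,0,0.01],
  ],
)

```text
time: 13.4
position: [567.8, -8.0, 111.6]
ee_rot: [[0.192, 0.981, -0.0], [0.981, -0.192, -0.002], [-0.002, -0.0, -1.0]]
wrist_force: [0.1, -0.6, -4.0]
grip_width: 13.6
grip_force: 78.5
```

drive_tool(
  moves=[
    [-0.0006,-0.0029,0,0,0,0,0.01],
    [-0.0006,-0.0029,0,0,0,0,0.01],
    [-0.0006,-0.0029,0,0,0,0,0.01],
    [-0.0006,-0.0029,0,0,0,0,0.01],
    [-0.0006,-0.0029,0,0,0,0,0.01],
    [0,0,0,0,0,0,0.01],
    [0,0,0,0,0,0,0.01],
  ],
)

```text
time: 14.1
position: [564.9, -21.8, 111.6]
ee_rot: [[0.191, 0.982, -0.0], [0.982, -0.191, -0.001], [-0.001, -0.0, -1.0]]
wrist_force: [0.5, 0.4, -4.2]
grip_width: 13.7
grip_force: 78.5
```

```bash
python3 m3.py; python3 - <<'E'
from h import *
s=cap("scene"); S=s["frame"]; t=cap("top")["frame"]
cv2.imwrite("pics/c6.png",np.vstack([cv2.resize(S[160:225,250:350],None,fx=5,fy=5,interpolation=cv2.INTER_CUBIC),cv2.resize(t[180:230,300:400],None,fx=5,fy=5,interpolation=cv2.INTER_CUBIC)]))
E
```

```text
[564.88402358 -21.84595966 111.60256591] 14.1 [ 0.5  0.4 -4.2] [ 0.09 -0.01  0.01] yaw 11.010792099511907 tail-down pitch 0.07702960940214097
nose: case x -0.33 y -28.75 z 130.30 ; tcp case x -0.31 y 114.55
```

View pics/c6.png

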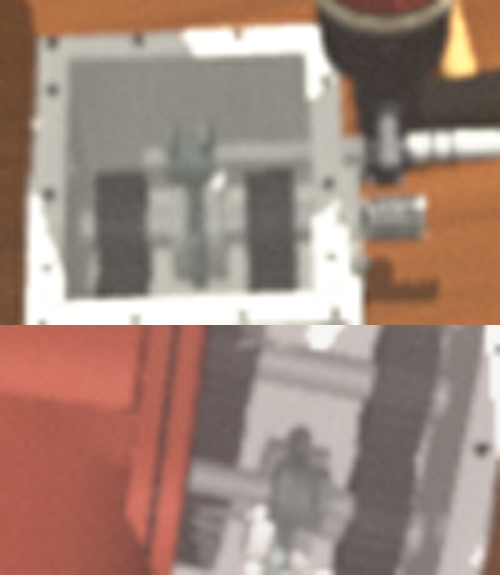

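The scene crop shows the rail passing through the boss, with its nose visible at (152,160), and forces are nil. I'll release, slide back 55 mm and regrip near the tail.

drive_tool(
  moves=[
    [0,0,0,0,0,0,0.02],
    [0,0,0,0,0,0,0.03],
    [0,0,0,0,0,0,0.04],
    [0,0,0,0,0,0,0.04],
    [0,0,0,0,0,0,0.04],
  ],
)

```text
time: 14.7
position: [565.0, -21.8, 111.7]
ee_rot: [[0.191, 0.982, -0.0], [0.982, -0.191, -0.001], [-0.001, 0.0, -1.0]]
wrist_force: [0.5, -0.2, -0.3]
grip_width: 39.9
grip_force: 0.0
```

drive_tool(
  moves=[
    [0.002,0.0108,0,0,0,0,0.04],
    [0.0021,0.0108,0,0,0,0,0.04],
    [0.0021,0.0108,0,0,0,0,0.04],
    [0.0021,0.0108,0,0,0,0,0.04],
    [0.0021,0.0108,0,0,0,0,0.04],
    [0,0,0,0,0,0,0.04],
    [0,0,0,0,0,0,0.04],
  ],
)

```text
time: 15.4
position: [575.2, 32.3, 111.5]
ee_rot: [[0.19, 0.982, -0.001], [0.982, -0.19, -0.002], [-0.002, -0.0, -1.0]]
wrist_force: [0.9, 0.4, 0.9]
grip_width: 39.9
grip_force: 0.0
```

```bash
python3 m3.py 198; python3 - <<'E'
from h import *
d=cap("wrist"); W,R=cloud(d); f=d["frame"]; cv2.imwrite("pics/w7.png",f)
g=cv2.cvtColor(f,cv2.COLOR_BGR2HSV)
for v in range(150,340,20):
    print(v,W[v,312:318].mean(0).round(1))
E
```

```text
[575.24830707  32.30177496 111.51931523] 15.4 [0.9 0.4 0.9] [ 0.   -0.    0.05] yaw 10.963876519872011 tail-down pitch 0.10350771126165034
nose: case x -0.34 y -28.32 z 130.38 ; tcp case x -0.46 y 169.68
150 [ 5.816e+02  6.720e+01 -3.000e-01]
170 [5.789e+02 5.310e+01 4.000e-01]
190 [ 5.76e+02  3.82e+01 -2.00e-01]
210 [ 5.731e+02  2.300e+01 -1.000e-01]
230 [580.6  60.5 133.7]
250 [579.1  52.8 133.9]
270 [577.6  44.9 134.1]
290 [575.9  36.5 134.1]
310 [574.3  27.9 134.5]
330 [572.6  19.2 135.1]
```

View pics/w7.png

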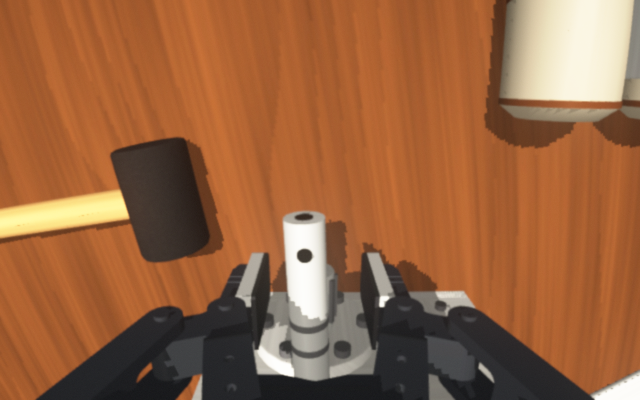

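The rail drooped about 4 mm at the tail on release: its tail face is at (304,217), 33.5 mm behind the TCP, slope about 0.033. I'll regrip, then level it.

drive_tool(
  moves=[
    [0,0,0,0,0,0,0.03],
    [0,0,0,0,0,0,0.024],
    [0,0,0,0,0,0,0.02],
    [0,0,0,0,0,0,0.018],
    [0,0,0,0,0,0,0.016],
    [0,0,0,0,0,0,0.01],
    [0,0,0,0,0,0,0.01],
  ],
  newtons=60,
)

```text
time: 16.15
position: [575.3, 32.1, 111.6]
ee_rot: [[0.191, 0.982, -0.001], [0.982, -0.191, -0.001], [-0.002, -0.0, -1.0]]
wrist_force: [0.1, -0.1, 0.5]
grip_width: 14.0
grip_force: 58.5
```

drive_tool(
  moves=[
    [0,0,0.001,0.5,-0.1,0,0.01],
    [0,0,0.001,0.5,-0.1,0,0.01],
    [0,0,0.001,0.4,-0.08,0,0.01],
    [0,0,0.0007,0.4,-0.08,0,0.01],
    [0,0,0,0,0,0,0.01],
    [0,0,0,0,0,0,0.01],
  ],
  newtons=80,
)

```text
time: 16.75
position: [575.2, 32.2, 115.2]
ee_rot: [[0.191, 0.982, 0.006], [0.981, -0.191, 0.03], [0.031, -0.0, -1.0]]
wrist_force: [-0.4, 0.6, -1.6]
grip_width: 13.6
grip_force: 78.0
```

```bash
python3 m3.py 194.5; python3 - <<'E'
from h import *
d=cap("wrist"); W,R=cloud(d); f=d["frame"]; np.savez("w8.npz",f=f)
for v in range(190,290,12):
    r=f[v,270:360].astype(int); 
    print(v,W[v,312:318].mean(0).round(1))
g=cv2.cvtColor(f,cv2.COLOR_BGR2HSV); m=(g[...,1]<40)&(g[...,2]>120); m[:,:280]=0; m[:,350:]=0
for v in range(190,250,6):
    u=np.where(m[v])[0]; print(v,(u.min(),u.max()) if len(u) else None)
E
```

```text
[575.22576213  32.18744443 115.24373188] 16.75 [-0.4  0.6 -1.6] [ 0.02 -0.    0.02] yaw 11.000173172934623 tail-down pitch -1.7527449063172378
nose: case x -0.46 y -24.85 z 127.79 ; tcp case x -0.46 y 169.56
190 [ 5.765e+02  4.070e+01 -1.000e-01]
202 [ 5.747e+02  3.150e+01 -3.000e-01]
214 [581.   62.8 129.4]
226 [580.8  61.3 138.8]
238 [579.8  56.6 138.3]
250 [579.   52.3 138.9]
262 [578.   47.3 138.3]
274 [577.1  42.4 138.2]
286 [576.1  37.3 138. ]
190 None
196 None
202 None
208 None
214 (np.int64(297), np.int64(332))
220 (np.int64(295), np.int64(334))
226 (np.int64(295), np.int64(334))
232 (np.int64(295), np.int64(334))
238 (np.int64(295), np.int64(334))
244 (np.int64(295), np.int64(334))
```

drive_tool(
  moves=[
    [-0.0004,-0.0031,0,0,0,0,0.01],
    [-0.0006,-0.0029,0,0,0,0,0.01],
    [-0.0006,-0.0029,0,0,0,0,0.01],
    [0,0,0,0,0,0,0.01],
  ],
)

```text
time: 17.2
position: [573.6, 22.5, 115.3]
ee_rot: [[0.191, 0.981, 0.006], [0.981, -0.192, 0.03], [0.03, 0.0, -1.0]]
wrist_force: [0.9, -1.0, -1.8]
grip_width: 13.5
grip_force: 78.1
```

drive_tool(
  moves=[
    [-0.0006,-0.0029,0,0,0,0,0.01],
    [-0.0006,-0.0029,0,0,0,0,0.01],
    [-0.0006,-0.0029,0,0,0,0,0.01],
    [-0.0006,-0.0029,0,0,0,0,0.01],
    [0,0,0,0,0,0,0.01],
  ],
)

```text
time: 17.7
position: [571.2, 11.0, 115.3]
ee_rot: [[0.191, 0.981, 0.006], [0.981, -0.192, 0.03], [0.03, 0.0, -1.0]]
wrist_force: [-0.2, 0.2, -1.2]
grip_width: 13.6
grip_force: 78.1
```

drive_tool(
  moves=[
    [-0.0006,-0.0029,0,0,0,0,0.01],
    [-0.0006,-0.0029,0,0,0,0,0.01],
    [-0.0006,-0.0029,0,0,0,0,0.01],
    [-0.0006,-0.0029,0,0,0,0,0.01],
    [0,0,0,0,0,0,0.01],
  ],
)

```text
time: 18.2
position: [568.8, -0.6, 115.3]
ee_rot: [[0.191, 0.981, 0.006], [0.981, -0.192, 0.03], [0.03, 0.0, -1.0]]
wrist_force: [0.1, 0.1, -2.0]
grip_width: 13.9
grip_force: 78.1
```

```bash
python3 m3.py 197
```

```text
[568.79005657  -0.62249658 115.33658936] 18.2 [ 0.1  0.1 -2. ] [0.02 0.   0.02] yaw 11.041836452593916 tail-down pitch -1.7404868387652765
nose: case x -0.66 y -60.78 z 127.85 ; tcp case x -0.52 y 136.13
```

drive_tool(
  moves=[
    [0.0,-0.0021,0,0,0,0,0.01],
    [-0.0004,-0.002,0,0,0,0,0.01],
    [-0.0004,-0.002,0,0,0,0,0.01],
    [0,0,0,0,0,0,0.01],
  ],
)

```text
time: 18.6
position: [568.0, -6.4, 115.3]
ee_rot: [[0.191, 0.982, 0.006], [0.981, -0.191, 0.03], [0.03, 0.0, -1.0]]
wrist_force: [-0.2, 1.0, -1.7]
grip_width: 13.3
grip_force: 78.1
```

drive_tool(
  moves=[
    [-0.0004,-0.002,0,0,0,0,0.01],
    [-0.0003,-0.0015,0,0,0,0,0.01],
    [0,0,0,0,0,0,0.01],
  ],
)

```text
time: 18.9
position: [567.4, -9.8, 115.4]
ee_rot: [[0.191, 0.982, 0.006], [0.981, -0.191, 0.03], [0.031, 0.0, -1.0]]
wrist_force: [0.7, 0.5, -1.8]
grip_width: 13.4
grip_force: 78.1
```

drive_tool(
  moves=[
    [-0.0003,-0.0015,0,0,0,0,0.01],
    [0,0,0,0,0,0,0.01],
  ],
)

```text
time: 19.1
position: [567.1, -11.2, 115.3]
ee_rot: [[0.191, 0.982, 0.006], [0.981, -0.191, 0.03], [0.031, 0.0, -1.0]]
wrist_force: [-0.0, 0.8, -1.3]
grip_width: 13.2
grip_force: 78.1
```

drive_tool(
  moves=[
    [-0.0003,-0.0015,0,0,0,0,0.01],
    [0,0,0,0,0,0,0.01],
  ],
)

```text
time: 19.3
position: [566.7, -12.7, 115.3]
ee_rot: [[0.191, 0.982, 0.006], [0.981, -0.191, 0.03], [0.031, -0.0, -1.0]]
wrist_force: [0.7, 0.3, -2.9]
grip_width: 13.5
grip_force: 78.1
```

```bash
python3 m3.py 197
```

```text
[566.74312589 -12.69868309 115.29358659] 19.3 [ 0.7  0.3 -2.9] [ 0.18 -0.07  0.07] yaw 11.007329515034636 tail-down pitch -1.7493355148335765
nose: case x -0.25 y -73.03 z 127.78 ; tcp case x -0.23 y 123.88
```

drive_tool(
  moves=[
    [-0.0003,-0.0015,0,0,0,0,0.01],
    [-0.0003,-0.0015,0,0,0,0,0.01],
    [0,0,0,0,0,0,0.01],
  ],
)

```text
time: 19.6
position: [566.1, -15.9, 115.2]
ee_rot: [[0.191, 0.982, 0.006], [0.981, -0.191, 0.03], [0.03, -0.0, -1.0]]
wrist_force: [-0.1, 1.6, -1.8]
grip_width: 13.4
grip_force: 78.1
```

drive_tool(
  moves=[
    [-0.0003,-0.0015,0,0,0,0,0.01],
    [-0.0003,-0.0015,0,0,0,0,0.01],
    [0,0,0,0,0,0,0.01],
  ],
)

```text
time: 19.9
position: [565.5, -19.1, 115.3]
ee_rot: [[0.191, 0.982, 0.006], [0.981, -0.191, 0.03], [0.03, 0.0, -1.0]]
wrist_force: [-0.2, 0.2, -1.7]
grip_width: 13.3
grip_force: 78.1
```

drive_tool(
  moves=[
    [-0.0003,-0.0015,0,0,0,0,0.01],
    [-0.0003,-0.0015,0,0,0,0,0.01],
    [0,0,0,0,0,0,0.01],
  ],
)

```text
time: 20.2
position: [565.0, -21.9, 115.3]
ee_rot: [[0.191, 0.982, 0.006], [0.981, -0.191, 0.03], [0.03, 0.0, -1.0]]
wrist_force: [-0.6, -0.1, -3.3]
grip_width: 13.6
grip_force: 78.1
```

```bash
python3 m3.py 197
```

```text
[564.95227331 -21.8889838  115.3303944 ] 20.2 [-0.6 -0.1 -3.3] [-0.12 -0.02  0.03] yaw 11.015451146306651 tail-down pitch -1.7436542370343981
nose: case x -0.28 y -82.39 z 127.84 ; tcp case x -0.23 y 114.52
```

drive_tool(
  moves=[
    [-0.0002,-0.001,0,0,0,0,0.01],
    [0,0,0,0,0,0,0.01],
  ],
  newtons=30,
)

```text
time: 20.4
position: [564.8, -22.6, 115.3]
ee_rot: [[0.191, 0.982, 0.006], [0.981, -0.191, 0.03], [0.031, 0.0, -1.0]]
wrist_force: [0.6, 1.0, -2.7]
grip_width: 13.7
grip_force: 78.1
```

drive_tool(
  moves=[
    [-0.0002,-0.0008,0,0,0,0,0.01],
    [0,0,0,0,0,0,0.01],
  ],
)

```text
time: 20.6
position: [564.6, -23.3, 115.3]
ee_rot: [[0.191, 0.982, 0.006], [0.981, -0.191, 0.03], [0.031, 0.0, -1.0]]
wrist_force: [0.9, -0.5, -3.0]
grip_width: 13.3
grip_force: 78.1
```

drive_tool(
  moves=[
    [-0.0001,-0.0006,0,0,0,0,0.01],
    [0,0,0,0,0,0,0.01],
  ],
)

```text
time: 20.8
position: [564.5, -24.0, 115.3]
ee_rot: [[0.191, 0.982, 0.006], [0.981, -0.191, 0.03], [0.031, 0.0, -1.0]]
wrist_force: [1.0, 0.8, -2.1]
grip_width: 13.1
grip_force: 78.1
```

drive_tool(
  moves=[
    [-0.0001,-0.0006,0,0,0,0,0.01],
    [0,0,0,0,0,0,0.01],
  ],
)

```text
time: 21.0
position: [564.4, -24.6, 115.3]
ee_rot: [[0.191, 0.982, 0.006], [0.981, -0.191, 0.03], [0.031, -0.0, -1.0]]
wrist_force: [0.5, -0.1, -1.5]
grip_width: 13.4
grip_force: 78.1
```

```bash
python3 m3.py 197
```

```text
[564.37235486 -24.6042766  115.31147691] 21.0 [ 0.5 -0.1 -1.5] [ 0.06 -0.02  0.03] yaw 11.002125854266378 tail-down pitch -1.7509948929941137
nose: case x -0.29 y -85.17 z 127.79 ; tcp case x -0.28 y 111.74
```

drive_tool(
  moves=[
    [-0.0001,-0.0006,0,0,0,0,0.01],
    [0,0,0,0,0,0,0.01],
  ],
)

```text
time: 21.2
position: [564.3, -25.1, 115.3]
ee_rot: [[0.191, 0.982, 0.006], [0.981, -0.191, 0.03], [0.031, -0.0, -1.0]]
wrist_force: [0.8, 0.5, -2.5]
grip_width: 13.1
grip_force: 78.1
```

drive_tool(
  moves=[
    [-0.0001,-0.0006,0,0,0,0,0.01],
    [0,0,0,0,0,0,0.01],
  ],
)

```text
time: 21.4
position: [564.2, -25.2, 115.3]
ee_rot: [[0.19, 0.982, 0.006], [0.981, -0.19, 0.031], [0.031, -0.0, -1.0]]
wrist_force: [1.1, 4.7, -2.2]
grip_width: 13.3
grip_force: 78.1
```

drive_tool(
  moves=[
    [-0.0001,-0.0006,0,0,0,0,0.01],
    [0,0,0,0,0,0,0.01],
  ],
)

```text
time: 21.6
position: [564.2, -25.2, 115.3]
ee_rot: [[0.19, 0.982, 0.006], [0.981, -0.19, 0.031], [0.032, -0.0, -0.999]]
wrist_force: [-0.2, 6.2, -1.8]
grip_width: 13.4
grip_force: 78.0
```

The rail has bottomed at 6 N, and the distance agrees. I'm lowering it slightly onto the bores and letting go.

drive_tool(
  moves=[
    [0,0,-0.0005,0,0,0,0.01],
    [0,0,-0.0004,0,0,0,0.01],
    [0,0,0,0,0,0,0.01],
  ],
)

```text
time: 21.9
position: [564.3, -25.2, 114.4]
ee_rot: [[0.19, 0.982, 0.006], [0.981, -0.19, 0.031], [0.032, -0.0, -0.999]]
wrist_force: [0.4, 5.8, -1.3]
grip_width: 13.1
grip_force: 78.1
```

drive_tool(
  moves=[
    [0,0,0,0,0,0,0.018],
    [0,0,0,0,0,0,0.025],
    [0,0,0,0,0,0,0.035],
    [0,0,0,0,0,0,0.045],
    [0,0,0,0,0,0,0.045],
    [0,0,0,0,0,0,0.045],
  ],
)

```text
time: 22.5
position: [564.1, -26.4, 114.4]
ee_rot: [[0.191, 0.982, 0.006], [0.981, -0.191, 0.03], [0.031, 0.0, -1.0]]
wrist_force: [0.1, 0.2, -1.0]
grip_width: 45.0
grip_force: 0.0
```

```bash
python3 m3.py 197; python3 - <<'E'
from h import *
d=cap("wrist"); W,R=cloud(d)
for v in range(190,290,8): print(v,W[v,313:317].mean(0).round(1))
E
```

```text
[564.07683617 -26.42333149 114.41015949] 22.5 [ 0.1  0.2 -1. ] [-0.06 -0.02 -0.02] yaw 11.006199399652036 tail-down pitch -1.7489204050751697
nose: case x -0.25 y -87.01 z 126.90 ; tcp case x -0.22 y 109.90
190 [568.6  -1.7  66.1]
198 [567.8  -6.   66.8]
206 [566.9 -10.6  66.5]
214 [570.1   5.3 132.1]
222 [569.8   3.8 136.8]
230 [569.2   0.9 137. ]
238 [568.7  -2.2 137. ]
246 [568.   -5.3 136.9]
254 [567.4  -8.5 136.6]
262 [566.8 -11.8 136.4]
270 [566.2 -15.1 136.4]
278 [565.5 -18.3 136.5]
286 [564.9 -21.7 136.3]
```

drive_tool(
  moves=[
    [0,0,0.01,0,0,0,0.045],
    [0,0,0.02,0,0,0,0.045],
    [0,0,0.03,0,0,0,0.045],
    [0,0,0.03,0,0,0,0.045],
    [0,0,0.03,0,0,0,0.045],
    [0,0,0,0,0,0,0.045],
    [0,0,0,0,0,0,0.045],
  ],
)

```text
time: 23.25
position: [564.4, -26.4, 235.4]
ee_rot: [[0.191, 0.982, 0.008], [0.981, -0.191, 0.031], [0.031, 0.002, -1.0]]
wrist_force: [-0.8, -0.4, -0.2]
grip_width: 45.1
grip_force: 0.0
```

```bash
python3 m3.py; python3 - <<'E'
from h import *
d=cap("wrist"); W,R=cloud(d); m=(W[...,2]>126)&(W[...,2]<141)
h=m[:, 290:340]; P=W[:,290:340][h]; a=np.radians(11);u=np.array([np.sin(a),np.cos(a)])
q=(P[:,:2]-[560.5,-46])@u; print("tail out of wall",np.percentile(q[(q>0)],[98,99.5]),np.median(P[:,2]))
e=np.array([np.cos(a),-np.sin(a)]); x=(P[:,:2]-[560.5,-46])@e
for lo in (5,20,35): k=(q>lo)&(q<lo+12); print(lo,x[k].mean(),P[k,2].max())
E
```

```text
[564.41218663 -26.35211846 235.39976765] 23.25 [-0.8 -0.4 -0.2] [0.02 0.1  0.  ] yaw 10.995390982895518 tail-down pitch -1.7997741570712904
nose: case x 0.10 y -33.20 z 249.40 ; tcp case x 0.09 y 110.03
tail out of wall [51.9614951  52.37322798] 135.61352567910467
5 -0.8445099880494954 138.78489643553496
20 -0.7734664865345446 138.5928150233239
35 -0.8302170458036603 139.0147709581937
```

The tail stands 52 mm out of the front wall, and the rail is straight, level and released. Handing in.

```bash
python3 -c "
from station import order
print(order.sign_off())"
```

```text
the job is handed in; nothing more can be done
None
```

The rail is through the front wall and fork and bottomed in the rear bore, with its tail 52 mm out of the front wall; it is let go and the arm is clear, and I handed the job in at about 23 s (no verdict came back).

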